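# Set a brush under the drill and light its mark with the torch

## Task

The beech brush is to get a hanging hole: slide it over the worktop on its bristles, without lifting it, until the cross marked on its handle sits right under the point of the drill bit, and let go of it. Then draw the lit torch out of its cup, tip it from upright to a slant of about 45 degrees with the lens downward, and finish while still holding it up in the air, clear of everything, its lens about 15 cm from the cross and its beam aimed at it. Leave the other things where they are.

Things in the scene. Friction and masses are not known exactly. Their poses are not given: they have to be found in the camera images.
- brush: Loose beech shoe brush, 0.14 kg, lying on its bristles, 45 mm high. Origin: on the worktop under the head's centre; +x along the handle, z up. Head 110 (x) by 55 mm (y), 25 to 45 mm up, over a bristle block 100 by 46 mm; grip it across the 55 mm from above. Handle 28 mm wide, 18 thick, top flush with the head, round end 165 mm from the origin. It stands without tipping.
- mark (a point): Centre of a thin dark cross, 14 mm across, drawn on top of the brush handle: on the brush's centre line, 145 mm along +x from the brush's origin (20 mm from the handle's end), 45 mm up.
- drill: Small fixed pillar drill, off. Origin: on the worktop below the bit; z up; yaw within 0.2 rad of 0. Column (28 mm across, 335 tall) on a foot 100 by 80 by 10 mm stands 160 mm to -y of the bit; nothing lies under the bit. An arm 205 mm up carries the motor housing (68 mm across, 150 to 300 mm up); chuck 34 mm across, 105 to 150 mm up. Short feed lever on the +x side.
- bit_tip (a point): Point of the 6 mm drill bit, on the axis of the chuck and motor housing, 60 mm above the worktop: 15 mm above the top of the brush.
- rack: Fixed galvanised rack: strip 245 by 60 by 5 mm with three upright round cups along its x axis at x = -85, 0, +85 mm. Cups 52 mm outside, 46 inside, rim 60 mm up, inner floor 6 mm up. Origin: on the worktop under the middle cup; z up. Torch, polish bottle and dauber stand in the cups, in any order.
- torch: Loose torch, 0.13 kg, yellow plastic, two black bands, already on, standing lens-down in a rack cup (3 mm play), black press button in its tail on top. 134 mm long: lens head 40 mm across to 30 mm, tapering to a round body 32 mm across from 42 to 128 mm, button 14 mm across. Origin: centre of the lens face; +z towards the tail, beam along -z. Bare above the cup rim.
- polish: bystander, leave alone: white plastic bottle with grey cap, 40 mm across, 115 mm tall, in a cup of the rack. Origin: centre of its underside.
- dauber: bystander, leave alone: small round beech dauber, 38 mm across at the foot with a slim handle about 20 mm across upwards, 118 mm tall, in a cup of the rack. Origin: centre of its underside.
- tin_big: bystander, leave alone: closed round flat tin, 84 mm across, 30 mm high. Origin: centre of its underside.
- tin_small: bystander, leave alone: closed round flat tin, 68 mm across, 26 mm high. Origin: centre of its underside.
- tub: bystander, leave alone: open green plastic tub, 140 mm across, 110 mm high. Origin: centre of its underside.
- jar: bystander, leave alone: closed jar, 66 mm across, 90 mm high. Origin: centre of its underside.
Things that resemble listed ones, but are neither listed nor needed, are in the scene too. Leave any orange or turquoise look-alike of the brush alone. There is more than one size of the torch; the one meant has the size given above.

How it is judged:
On the way, in this order (a step that is already met when the one before it is completed fails the run):
1. the brush stands on its bristles, let go, with its cross under the point of the bit (horizontal distance between mark and bit_tip below 0.008 m and height (world z) of brush below 0.004 m and angle between brush's own z axis and vertical below 0.08 rad and linear speed of brush below 0.01 m/s and contact force between the fingers and brush below 0.2 N), for 0.3 s.
2. the torch is drawn out of its cup: held by the fingers, its lens above the rim (height (world z) of torch above 0.065 m and contact force between the fingers and torch above 1 N), for 0.2 s.
At the end, for the whole second after the job is handed in: Brush level on the worktop, still, let go, cross within 8 mm of under the bit. Fingers hold the torch still, 30 to 60 degrees from upright, lens downward, over 80 mm up, touching no brush, drill or rack; cross 90 to 210 mm ahead of the lens and within 35 mm of the beam axis in torch x and y (all of step 1 and angle between torch's own z axis and vertical between 0.52 and 1.05 rad and x of mark in the frame of torch between -0.035 and 0.035 m and y of mark in the frame of torch between -0.035 and 0.035 m and z of mark in the frame of torch between -0.21 and -0.09 m and height (world z) of torch above 0.08 m and contact force between the fingers and torch above 1 N and contact force between torch and brush below 0.2 N and contact force between torch and drill below 0.2 N and contact force between torch and rack below 0.2 N and linear speed of torch below 0.03 m/s and angular speed of torch below 0.2 rad/s); the arm keeps its last pose, push and grip.
It fails at once if the brush is lifted more than 20 mm (height (world z) of brush above 0.02 m).
It fails at once if a bystander is moved more than 30 mm (distance of any of polish, dauber, tin_big, tin_small, tub, jar from where it was at the start of the episode above 0.03 m).
It also fails if it takes over 58 s, if anything falls off the work surface, if the arm or the gripper's body presses on something with over 40 N, if the wrist force passes 120 N, or if a joint passes its speed limit or range.

## Robot

A 7-joint arm with a two-finger parallel gripper is mounted at the origin on the work surface. World frame = base frame: x ahead of the robot, y to its left, z up, the work surface at z = 0. Lengths are in m, angles in rad, forces in N, time in s.
With the tool pointing down it reaches from about 0.425 to 0.8 m from the base axis. Payload 8.3 kg.
Tool frame: the origin (TCP) lies between the finger pads; the fingertips stand 19 mm ahead of it and the grasp point (between the pads) is the TCP; z points along the fingers, y is the line along which they close (so a half turn about z gives the same grasp; the last joint's range is limited). The gripper opens to 85 mm and grips with 20 to 120 N. Pads are 22 mm wide; open, the fingers measure 114 mm over their backs; the gripper's body (76 mm by 85 mm) begins 54 mm behind the grasp point. The pads swing forward as they close: fully open they stand 13 mm farther back than shut.
Start: joints at [-1.24, 0.383, 0.016, 1.37, -0.006, 1.388, -0.046], TCP at [0.24, 0.577, 0.25] pointing down, gripper open.
Joint ranges: [-2.95, 2.95], [-0.25, 2.06], [-1.52, 1.56], [0.18, 2.33], [-1.44, 4.58], [0.02, 2.06], [-3.01, 3.01]. Speed limits (rad/s): [2.39, 2.39, 3.01, 3.01, 3.14, 3.14, 3.14].

## Interface

Orientations are given as [roll, pitch, yaw] about the fixed x, y, z axes, in that order (R = Rz(yaw) Ry(pitch) Rx(roll)).
In Python, from station import robot gives the robot as it stands.
- The arm moves only by the tool jog_arm, never from a script. Its argument "rows" is a list that holds one entry, the list of rows, each a list of 7 numbers: the finger opening in m, from 0 to 0.0854, then the shift along the tool's x, y, z in m, then the turn, a rotation vector about the tool's x, y, z in degrees. A call has 1 to 5 rows; each row shifts and turns the commanded pose from where the row before left it, along the tool's axes as they then stand; what a row does not reach is not made up. A row lasts 1/10 s, in which the tool goes at most 50 mm and 8.59 degrees, less where a joint would pass 70% of its speed; a pose out of reach is approached as far as the arm can. A call is refused whole if a number of a shift passes 0.05 or a number of a turn 8.59, either way. A call with a gripper value outside its range is refused whole. The fingers move at their own pace and stop on an object; "grip_force" is the grip in N (left out, the last holds). Time passes only in rows, so rows that do not move let the fingers close. It gives the time, the measured TCP pose, the force, the opening and the grip force at its end, in the units of the state.
- robot.observe(): the state, without advancing time (a new reading comes with each control period).
- robot.read_camera(name): name is "side" or "top"; returns a dict with "image" (384x512x3 uint8, blue, green, red), "depth" (384x512 float32, m along the optical axis (not along the pixel's ray), 0 where there is no reading), "fx", "fy", "cx", "cy" (pixels), "R" (3x3) and "t" (3): a world point X has camera coordinates R X + t. Camera axes: x right, y down, z forward; pixel columns grow to the right and rows downward; lengths in m; the calibration is good to about 2 mm. A picture is of the moment at which its call begins.
- robot.close_job(): hands the job in; it is judged then, once.
The state is a dict: "t": time; "q": joint angles; "dq": joint speeds; "joint_efforts": joint torques, N m; "position": TCP position; "eef_rot": TCP orientation; "contact_force": force on the tool from outside, world axes, zero at the start; "wrist_torque": the same for the moment, N m; "width": finger opening in m; "grasp_force": force on a finger pad.
Only numpy, scipy, OpenCV 4.12 (cv2) and the standard library are available. Lean on these libraries where they do the work, as an engineer would, in place of code of your own. Each camera call takes 0.05 s, during which the arm holds its last target. There are 200 camera calls.

## Working session

There is one attempt and no reset: what is moved stays moved. The work goes in short steps, Python scripts to look and compute and a tool call to move; the robot and the scene stay as the last step left them, time stands still between calls to the robot, and variables do not carry over. Pictures are saved under pics/ and viewed, at most 10 in all, crops included, and the job is handed in when it is done.

Besides the shell and the picture viewer there is one more tool, called after "Emit:" as name(argument=value, ...), one argument or row to a line, values as JSON. jog_arm: Moves the arm, as the interface text tells. Its arguments: {"type":"object","properties":{"rows":{"type":"array"},"grip_force":{"type":"number"}},"required":["rows"]}

```bash
mkdir -p pics; ls; cat > h.py <<'E'
import numpy as np, cv2
from station import robot
def snap(n):
    c=robot.read_camera(n); np.savez(f'{n}.npz',**c); return c
def load(n): return dict(np.load(f'{n}.npz'))
def ray(c,u,v):
    d=np.array([(u-c['cx'])/c['fx'],(v-c['cy'])/c['fy'],1.]); return -c['R'].T@c['t'], c['R'].T@d
def onz(c,u,v,z):
    o,d=ray(c,u,v); return o+d*(z-o[2])/d[2]
def pts(c):
    h,w=c['depth'].shape; u,v=np.meshgrid(np.arange(w),np.arange(h)); Z=c['depth']
    P=np.stack([(u-c['cx'])/c['fx']*Z,(v-c['cy'])/c['fy']*Z,Z],-1)
    return (P-c['t'])@c['R']
E
python3 - <<'E'
from h import *
for n in ('side','top'):
    c=snap(n); cv2.imwrite(f'pics/{n}0.png',cv2.resize(c['image'],(800,600),interpolation=cv2.INTER_CUBIC))
    print(n,c['fx'],c['cx'],c['cy'],-c['R'].T@c['t'],c['R'][2])
E
```

```text
pics
side 456.01792763775074 252.7615907428451 188.90853285600917 [0.36640569 1.12774314 0.75902685] [ 0.10009695 -0.844123   -0.52672285]
top 348.89236350743283 251.1958427978657 187.44795638963356 [0.31400089 0.02120864 1.18577342] [ 0.14850287 -0.01659046 -0.9887728 ]
```

View pics/side0.png

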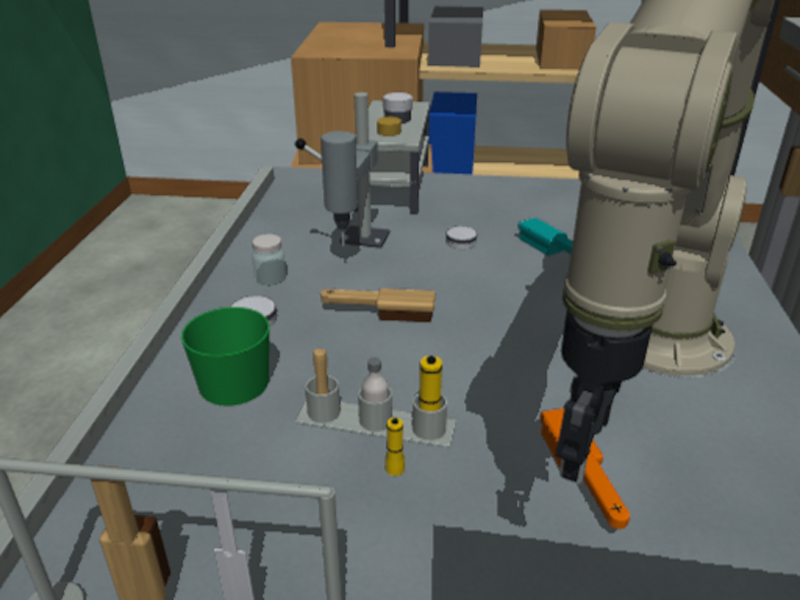

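View pics/top0.png

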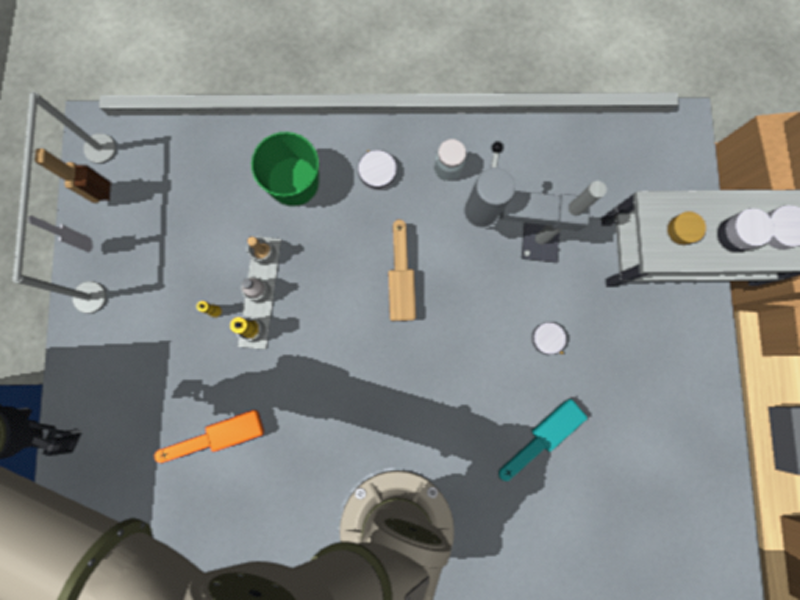

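The side view (800x600) shows the beech brush at (380,303), the drill bit at (343,240), the rack with dauber, polish and torch at (322,395), (375,395) and (430,390), and a small torch on the worktop at (395,450).

Look-alikes:
- **Brush:** beech (380,303) is the one I want. The others are orange (585,465), turquoise (543,235) and a hanging brush (130,540).
- **Torch:** the one in the cup (430,395) is the candidate. The small loose one (395,450) is rejected.

Next I measure them and check in a close crop.

```bash
python3 - <<'E'
from h import *
s=load('side');t=load('top')
k=512/800
# brush top: both views
for n,c in (('top',t),('side',s)):
    P=pts(c); hsv=cv2.cvtColor(c['image'],cv2.COLOR_BGR2HSV)
    m=(c['depth']>0)&(P[...,2]>.038)&(P[...,2]<.052)&(P[...,0]>.35)&(P[...,0]<.75)&(abs(P[...,1])<.3)&(hsv[...,1]>60)&(hsv[...,0]<25)
    nn,l,st,ce=cv2.connectedComponentsWithStats(m.astype(np.uint8))
    i=1+np.argmax(st[1:,4]); Q=P[l==i]; print(n,'brush',st[i],'z',np.median(Q[:,2]))
    r=cv2.minAreaRect((Q[:,:2]*1000).astype(np.float32)); print(r)
    print(cv2.boxPoints(r).round(1).tolist(), 'mean',Q.mean(0))
    # yellow
    m=((hsv[...,0]>20)&(hsv[...,0]<35)&(hsv[...,1]>150)&(P[...,1]>.1)&(P[...,2]<.3)).astype(np.uint8)
    nn,l,st,ce=cv2.connectedComponentsWithStats(m)
    for i in range(1,nn):
        if st[i,4]>15:
            Q=P[l==i]; print('yel',st[i],Q.min(0).round(3),Q.max(0).round(3),Q.mean(0).round(3))
    # drill housing / column
    D=P[(P[...,0]>.5)&(P[...,0]<.9)&(P[...,1]<0)&(P[...,1]>-.45)&(c['depth']>0)]
    for a,b in ((.11,.145),(.16,.2),(.22,.29),(.292,.31),(.325,.345)):
        q=D[(D[:,2]>a)&(D[:,2]<b)]
        if len(q): print('drill',a,b,len(q),q.min(0).round(3),q.max(0).round(3),np.median(q,0).round(3))
im=s['image'][110:170,180:260]; im2=s['image'][215:310,190:300]
a=cv2.resize(im,(400,300),interpolation=cv2.INTER_CUBIC); b=cv2.resize(im2,(347,300),interpolation=cv2.INTER_CUBIC)
cc=cv2.resize(s['image'][170:210,190:290],(747,299),interpolation=cv2.INTER_CUBIC)
cv2.imwrite('pics/c1.png',np.vstack([np.hstack([a,b]),cc]))
E
```

```text
top brush [249 141  17  64 778] z 0.04557894666820826
((537.0457763671875, -17.884410858154297), (53.24637222290039, 214.52366638183594), 89.34619903564453)
[[429.5, -43.29999923706055], [644.0, -45.70000076293945], [644.5999755859375, 7.5], [430.1000061035156, 10.0]] mean [ 0.51728558 -0.01637831  0.04540045]
yel [127 193  14   9  76] [0.446 0.374 0.018] [0.465 0.394 0.097] [0.454 0.381 0.065]
yel [148 203  17  13 137] [0.398 0.285 0.044] [0.428 0.315 0.141] [0.411 0.295 0.11 ]
drill 0.11 0.145 26 [ 0.597 -0.337  0.11 ] [ 0.611 -0.316  0.143] [ 0.599 -0.322  0.122]
drill 0.16 0.2 145 [ 0.58  -0.352  0.16 ] [ 0.641 -0.138  0.2  ] [ 0.599 -0.172  0.19 ]
drill 0.22 0.29 1136 [ 0.58  -0.356  0.22 ] [ 0.716 -0.138  0.29 ] [ 0.611 -0.261  0.227]
drill 0.292 0.31 521 [ 0.596 -0.333  0.293] [ 0.663 -0.139  0.31 ] [ 0.627 -0.172  0.301]
drill 0.325 0.345 108 [ 0.596 -0.342  0.325] [ 0.623 -0.316  0.34 ] [ 0.609 -0.328  0.336]
side brush [205 185  73  13 646] z 0.04637610569304672
((536.5912475585938, -10.385580062866211), (215.80299377441406, 53.73614501953125), 1.347198486328125)
[[428.1000061035156, 13.899999618530273], [429.3999938964844, -39.79999923706055], [645.0999755859375, -34.70000076293945], [643.7999877929688, 19.0]] mean [ 0.52096537 -0.00865662  0.04561761]
yel [269 228  14  35 415] [0.398 0.294 0.052] [0.428 0.321 0.142] [0.412 0.313 0.101]
yel [247 267  12  37 343] [0.443 0.38  0.001] [0.468 0.402 0.098] [0.455 0.396 0.05 ]
drill 0.11 0.145 167 [ 0.596 -0.337  0.11 ] [ 0.648 -0.152  0.145] [ 0.619 -0.167  0.129]
drill 0.16 0.2 309 [ 0.581 -0.351  0.16 ] [ 0.664 -0.133  0.2  ] [ 0.618 -0.146  0.182]
drill 0.22 0.29 852 [ 0.582 -0.356  0.22 ] [ 0.716 -0.134  0.29 ] [ 0.617 -0.156  0.255]
drill 0.292 0.31 240 [ 0.598 -0.326  0.292] [ 0.662 -0.136  0.309] [ 0.622 -0.163  0.301]
drill 0.325 0.345 46 [ 0.597 -0.343  0.325] [ 0.622 -0.314  0.338] [ 0.61  -0.322  0.334]
```

View pics/c1.png

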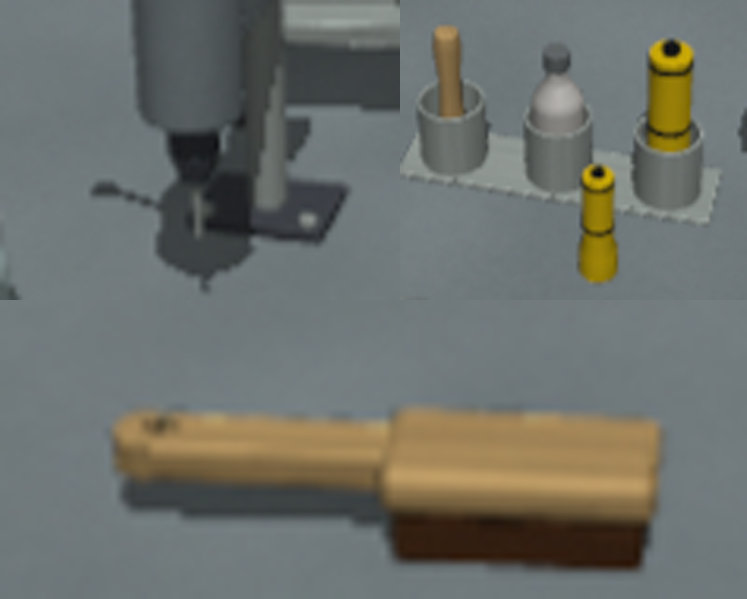

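The crop shows the plain beech brush with its cross at crop (160,425). The bit point is at crop (199,237). The cup torch is clearly larger than the loose one: its top is at z 0.14 = 6 + 134 mm, against 98 mm for the loose one. So both choices are confirmed.

```bash
python3 - <<'E'
from h import *
s=load('side');t=load('top')
print('bit',onz(s,219.8,157.4,.06),'mark',onz(s,211.4,186.7,.045))
P=pts(t); hsv=cv2.cvtColor(t['image'],cv2.COLOR_BGR2HSV)
m=(P[...,2]>.040)&(P[...,2]<.052)&(P[...,0]>.35)&(P[...,0]<.75)&(abs(P[...,1])<.3)&(hsv[...,1]>60)&(hsv[...,0]<25)
Q=P[m]; 
for a,b in((.435,.455),(.455,.475),(.475,.495),(.495,.515),(.515,.532),(.56,.59),(.59,.61),(.61,.635)):
    q=Q[(Q[:,0]>a)&(Q[:,0]<b)]; print(a,q.mean(0).round(4),q[:,1].min().round(4),q[:,1].max().round(4))
print('head edge',np.sort(Q[:,0])[[0,5,-5,-1]])
# mark in top
g=cv2.cvtColor(t['image'],cv2.COLOR_BGR2GRAY); print(g[139:152,249:264])
for u,v,z in((550,338,.026),(377,168,.03),(452,152,.09)): print('bystander',onz(t,u*.64,v*.64,z).round(3))
st=robot.observe(); print(st['position'],st['eef_rot'],st['width'],st['t'])
E
```

```text
bit [ 0.62924114 -0.17551237  0.06      ] mark [ 0.6268249  -0.01554748  0.045     ]
0.435 [ 0.4449 -0.0181  0.0457] -0.0432 0.0066
0.455 [ 0.4648 -0.0178  0.0454] -0.0434 0.0096
0.475 [ 0.4848 -0.0179  0.0456] -0.044 0.0094
0.495 [ 0.5047 -0.0165  0.0457] -0.0439 0.0092
0.515 [ 0.5235 -0.016   0.0452] -0.0413 0.0089
0.56 [0.575  0.0217 0.0452] -0.0288 0.2919
0.59 [ 0.6004 -0.0139  0.0454] -0.0259 -0.0021
0.61 [ 0.6229 -0.0142  0.0455] -0.0262 -0.0023
head edge [0.39776715 0.40407204 0.64251336 0.64433249]
[[149 149 149 149 146 145 148 148 148 150 150 151 153 151 151]
 [148 149 149 149 146 147 151 150 151 150 148 151 151 153 153]
 [149 148 151 157 164 171 173 170 168 157 151 152 153 154 154]
 [149 150 154 167 178 181 180 179 175 166 151 143 144 145 143]
 [149 150 158 173 178 171 165 167 169 160 134 104  97  99 102]
 [148 146 154 173 171 147 127 137 156 157 130  92  79  80  83]
 [148 144 151 174 169 131  97 105 145 166 140  94  81  85  84]
 [148 143 151 175 178 150 115 121 165 177 141  91  81  86  84]
 [149 142 147 170 175 161 144 153 179 177 139  90  81  85  85]
 [149 144 149 169 173 173 176 182 187 175 140  92  82  86  86]
 [151 151 157 171 175 175 183 189 188 177 144  95  82  84  85]
 [152 152 160 172 176 174 182 187 187 178 147  96  81  85  88]
 [153 153 159 171 174 174 180 187 187 178 147  96  82  86  87]]
bystander [ 0.387 -0.333  0.026]
bystander [0.768 0.033 0.03 ]
bystander [ 0.779 -0.127  0.09 ]
[0.23961012 0.57678263 0.24936073] [-3.13978099e+00  2.84821255e-05  2.74787279e+00] 0.08550327375559036 0.1
```

Emit:
jog_arm(
  rows=[
    [[0.0854,0,0,0,0,0,-7.9],[0.0854,0,0,0,0,0,-7.9],[0.0854,0,0,0,0,0,-7.9],[0.0854,-0.018,-0.045,0,0,0,0],[0.0854,-0.018,-0.045,0,0,0,0]],
  ],
  grip_force=30,
)

```text
t: 0.6
position: [0.2768, 0.4873, 0.2489]
eef_rot: [-3.14, -0.001, -3.118]
contact_force: [1.7, 0.0, 0.7]
width: 0.0852
grasp_force: 0.0
```

Emit:
jog_arm(
  rows=[
    [[0.0854,-0.018,-0.045,0,0,0,0],[0.0854,-0.018,-0.045,0,0,0,0],[0.0854,-0.018,-0.045,0,0,0,0],[0.0854,-0.018,-0.045,0,0,0,0],[0.0854,-0.018,-0.045,0,0,0,0]],
  ],
)

```text
t: 1.1
position: [0.3723, 0.2626, 0.2501]
eef_rot: [3.142, -0.0, -3.122]
contact_force: [1.7, 0.0, 0.2]
width: 0.0857
grasp_force: 0.0
```

Emit:
jog_arm(
  rows=[
    [[0.0854,-0.018,-0.045,0.015,0,0,0],[0.0854,-0.018,-0.045,0.015,0,0,0],[0.0854,-0.018,-0.045,0.015,0,0,0],[0.0854,-0.018,-0.045,0.015,0,0,0],[0.0854,-0.018,-0.045,0.015,0,0,0]],
  ],
)

```text
t: 1.6
position: [0.4653, 0.0429, 0.1758]
eef_rot: [3.141, 0.0, -3.121]
contact_force: [1.1, 0.6, -0.0]
width: 0.0849
grasp_force: 0.0
```

Emit:
jog_arm(
  rows=[
    [[0.0854,-0.0085,-0.03,0.02,0,0,0],[0.0854,-0.0085,-0.03,0.02,0,0,0],[0.0854,0,0,0.035,0,0,0],[0.0854,0,0,0.035,0,0,0],[0.0854,0,0,0.02,0,0,0]],
  ],
)

```text
t: 2.1
position: [0.4815, -0.0153, 0.0436]
eef_rot: [-3.141, -0.004, -3.122]
contact_force: [-0.5, 0.4, -0.6]
width: 0.0854
grasp_force: 0.0
```

Emit:
jog_arm(
  rows=[
    [[0.0854,0,0,0.01,0,0,0],[0.0,0,0,0,0,0,0],[0.0,0,0,0,0,0,0],[0.0,0,0,0,0,0,0],[0.0,0,0,0,0,0,0]],
  ],
  grip_force=30,
)

```text
t: 2.6
position: [0.4842, -0.0148, 0.0376]
eef_rot: [3.141, 0.002, -3.122]
contact_force: [-0.5, -0.5, 3.2]
width: 0.0546
grasp_force: 33.0
```

Emit:
jog_arm(
  rows=[
    [[0.0,0,-0.02,0,0,0,0],[0.0,0,-0.02,0,0,0,0],[0.0,0,-0.02,0,0,0,0],[0.0,0,-0.02,0,0,0,0],[0.0,0,-0.02,0,0,0,0]],
  ],
)

```text
t: 3.1
position: [0.4864, -0.1145, 0.0376]
eef_rot: [3.14, 0.002, -3.12]
contact_force: [0.7, 3.3, 3.6]
width: 0.0543
grasp_force: 33.1
```

Emit:
jog_arm(
  rows=[
    [[0.0,0,-0.02,0,0,0,0],[0.0,0,-0.015,0,0,0,0],[0.0,0,-0.01,0,0,0,0],[0.0,0,-0.01,0,0,0,0],[0.0,0,0,0,0,0,0]],
  ],
)

```text
t: 3.6
position: [0.4874, -0.1711, 0.0376]
eef_rot: [-3.141, 0.003, -3.123]
contact_force: [0.7, -3.4, 6.9]
width: 0.0544
grasp_force: 33.5
```

```bash
python3 - <<'E'
from h import *
s=snap('side');t=snap('top')
a=cv2.resize(s['image'][115:195,180:290],(0,0),fx=5,fy=5,interpolation=cv2.INTER_CUBIC)
b=cv2.resize(t['image'][110:210,240:340],(0,0),fx=2,fy=2,interpolation=cv2.INTER_CUBIC)
o=np.zeros((600,550+200,3),np.uint8);o[:400,:550]=a;o[:200,550:]=b
cv2.imwrite('pics/d1.png',o)
print(robot.observe()['position'])
E
```

```text
[ 0.48736653 -0.17100298  0.03760767]
```

View pics/d1.png

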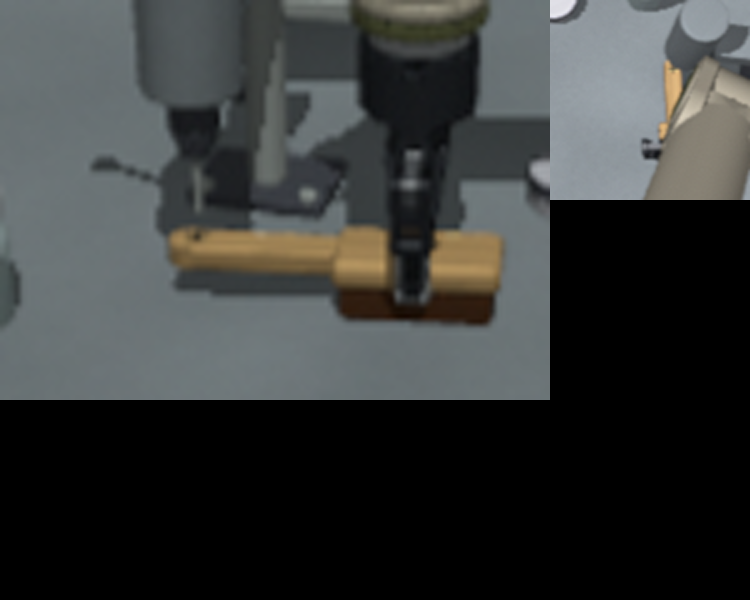

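Crop: the cross is at (196,236) and the bit point at (199,213), so they look nearly aligned. Now the rays.

```bash
python3 - <<'E'
from h import *
s=load('side');t=load('top')
g=cv2.cvtColor(s['image'],cv2.COLOR_BGR2GRAY)
print(g[154:168,212:228])
for v in (157,157.5,158,158.5): print('bit',v,onz(s,219.7,v,.06).round(4))
for u,v in((219.2,162.2),(218.8,162),(219.2,163)): print('mark',onz(s,u,v,.045).round(4))
# predicted pixel of tip from housing axis
for y in(-.170,-.172,-.174):
    X=s['R']@np.array([.6295,y,.06])+s['t']; print(y,X[0]/X[2]*s['fx']+s['cx'],X[1]/X[2]*s['fy']+s['cy'])
for c in(s,t):
    P=pts(c).reshape(-1,3);q=P[(P[:,0]>.55)&(P[:,0]<.68)&(P[:,1]<-.12)&(P[:,1]>-.21)&(P[:,2]>.17)&(P[:,2]<.29)]
    for a,b in((.165,.2),(.23,.27),(.27,.29)):
        w=q[(q[:,2]>a)&(q[:,2]<b)&(q[:,1]>-.2)]
        if len(w)<20: continue
        from scipy.optimize import least_squares
        r=least_squares(lambda p:np.hypot(w[:,0]-p[0],w[:,1]-p[1])-.034,[.63,-.172],loss='soft_l1',f_scale=.002); print('axis',a,len(w),r.x,r.cost)
E
```

```text
[[ 78  60  60  60  61  45  47  92  62  31  29  28  29  29  30  30]
 [ 79  60  61  61  61  51  50  92  65  31  27  27  27  27  28  26]
 [ 68  60  61  61  61  58  59  95  72  51  51  45  41  38  37  32]
 [ 61  61  61  60  60  61  61  78  69  62  60  58  57  53  53  51]
 [ 61  61  61  61  61  61  61  62  62  62  61  61  60  61  61  60]
 [ 61  61  60  60  61  61  61  61  61  61  61  61  61  60  60  60]
 [ 61  61  61  68  79  82  88  76  71  74  73  73  72  61  55  60]
 [ 73  62  91 107 115 101 100  74  88  97 113 118 118 114 112 112]
 [104  87 117 129 129 107  87  58 101 120 131 134 134 135 135 136]
 [115  98 116 129 131 120 113 108 121 130 131 132 132 131 131 132]
 [114  95  97 109 113 114 128 136 137 138 139 140 141 141 140 141]
 [115  95  85  87  95  98 111 119 120 121 123 124 125 126 126 126]
 [113  92  79  83  92  96  95  95  96  97  98  99  99 100 102 102]
 [114 105  86  85  91  94  90  88  87  89  89  89  90  91  92  93]]
bit 157 [ 0.6301 -0.1782  0.06  ]
bit 157.5 [ 0.6294 -0.1748  0.06  ]
bit 158 [ 0.6288 -0.1713  0.06  ]
bit 158.5 [ 0.6282 -0.1679  0.06  ]
mark [ 0.6309 -0.17    0.045 ]
mark [ 0.6325 -0.1712  0.045 ]
mark [ 0.6299 -0.1646  0.045 ]
-0.17 219.42446789685437 158.18099061955633
-0.172 219.53267639713664 157.89562147913404
-0.174 219.64064023758186 157.61089755944047
axis 0.165 186 [ 0.63111975 -0.17301448] 0.0002936372645404219
axis 0.23 293 [ 0.63163223 -0.1729278 ] 0.00068730545238589
axis 0.27 146 [ 0.6309524  -0.17350799] 0.0002351281358222056
axis 0.165 68 [ 0.63119891 -0.17210707] 1.150919145523842e-05
axis 0.23 118 [ 0.63112362 -0.17198254] 8.77889372827435e-05
axis 0.27 61 [ 0.63110556 -0.17188434] 6.3422655797600215e-06
```

The housing axis fits at (0.631, -0.1725) in both views, and the cross is at about (0.631, -0.1715). That's within 2 mm, so I let go.

Emit:
jog_arm(
  rows=[
    [[0.0854,0,0,0,0,0,0],[0.0854,0,0,0,0,0,0],[0.0854,0,0,0,0,0,0],[0.0854,0,0,0,0,0,0],[0.0854,0,0,-0.01,0,0,0]],
  ],
)

```text
t: 4.2
position: [0.4853, -0.1693, 0.0455]
eef_rot: [3.141, -0.003, -3.121]
contact_force: [-0.3, 0.2, -0.1]
width: 0.0855
grasp_force: 0.0
```

Emit:
jog_arm(
  rows=[
    [[0.0854,0,0,-0.02,0,0,0],[0.0854,0,0,-0.05,0,0,0],[0.0854,0,0,-0.05,0,0,0],[0.0854,0,0,-0.05,0,0,0],[0.0854,0,0,-0.03,0,0,0]],
  ],
)

```text
t: 4.7
position: [0.487, -0.1706, 0.2513]
eef_rot: [-3.141, 0.005, -3.123]
contact_force: [0.2, -0.9, -0.7]
width: 0.0855
grasp_force: 0.0
```

Emit:
jog_arm(
  rows=[
    [[0.0854,0.006,0.048,0,0,0,0],[0.0854,0.006,0.048,0,0,0,0],[0.0854,0.006,0.048,0,0,0,0],[0.0854,0.006,0.048,0,0,0,0],[0.0854,0.006,0.048,0,0,0,0]],
  ],
)

```text
t: 5.2
position: [0.4509, 0.0711, 0.2474]
eef_rot: [3.141, 0.001, -3.122]
contact_force: [0.4, -0.6, -1.1]
width: 0.0853
grasp_force: 0.0
```

```bash
python3 - <<'E'
from h import *
s=snap('side');t=snap('top')
a=cv2.resize(s['image'][115:195,180:290],(0,0),fx=5,fy=5,interpolation=cv2.INTER_CUBIC)
b=cv2.resize(t['image'][90:210,240:340],(0,0),fx=2.5,fy=2.5,interpolation=cv2.INTER_CUBIC)
o=np.zeros((400,800,3),np.uint8);o[:400,:550]=a;o[:300,550:]=b
cv2.imwrite('pics/d2.png',o)
P=pts(t); hsv=cv2.cvtColor(t['image'],cv2.COLOR_BGR2HSV)
m=(P[...,2]>.038)&(P[...,2]<.052)&(P[...,0]>.40)&(P[...,0]<.7)&(P[...,1]>-.25)&(P[...,1]<-.1)&(hsv[...,1]>60)&(hsv[...,0]<25)
Q=P[m];
for a,b in((.44,.5),(.5,.535),(.56,.59),(.59,.62)):
    q=Q[(Q[:,0]>a)&(Q[:,0]<b)]; print(a,len(q),q.mean(0).round(4),q[:,1].min().round(4),q[:,1].max().round(4))
print(Q[:,0].min())
g=cv2.cvtColor(s['image'],cv2.COLOR_BGR2GRAY)
print(g[156:168,214:226])
o=robot.observe();print(o['position'],o['q'].round(3))
E
```

```text
0.44 293 [ 0.4699 -0.1703  0.0453] -0.1987 -0.1437
0.5 162 [ 0.5172 -0.1691  0.0457] -0.1948 -0.144
0.56 76 [ 0.5749 -0.1686  0.0454] -0.1835 -0.1559
0.59 69 [ 0.6049 -0.1686  0.0457] -0.1816 -0.1548
0.4315930000793013
[[ 61  61  61  59  59  95  72  52  51  44  42  38]
 [ 62  61  61  61  61  78  68  61  61  58  57  54]
 [ 61  61  61  61  62  63  62  61  61  62  61  61]
 [ 61  61  61  61  61  62  62  61  61  61  61  60]
 [ 61  68  80  83  88  77  72  73  74  73  73  61]
 [ 91 109 116 102  99  73  89  97 114 118 118 114]
 [117 130 130 107  88  60  94 118 132 136 136 136]
 [116 131 130 120 113 116 120 129 131 130 132 132]
 [ 97 110 117 116 128 141 140 140 141 141 141 142]
 [ 85  88  98 100 112 120 122 123 124 125 125 127]
 [ 80  83  92  96  97  96  97  98  99  99 100 101]
 [ 86  86  92  95  91  88  87  89  89  90  91  92]]
[0.45007519 0.0765717  0.24688867] [-0.533  0.011  0.3    1.824 -0.005  1.307  1.37 ]
```

View pics/d2.png

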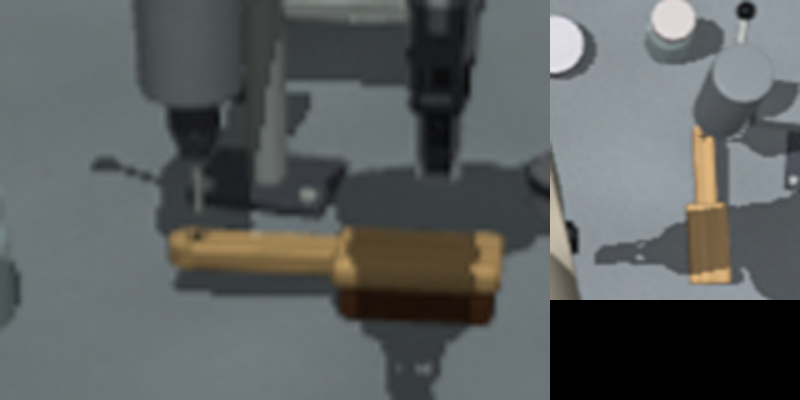

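The brush stayed put after release. The cross is under the bit in side view at (196,235) against (198,212), and the spread over both views is at most about 4 mm against the 8 mm allowed. Now to the torch.

Emit:
jog_arm(
  rows=[
    [[0.0854,0.0065,0.045,0,0,0,0],[0.0854,0.0065,0.045,0,0,0,0],[0.0854,0.0065,0.045,0,0,0,0],[0.0854,0.0065,0.045,0,0,0,0],[0.0854,0.0065,0.045,0,0,0,0]],
  ],
)

```text
t: 5.8
position: [0.4143, 0.2951, 0.2472]
eef_rot: [3.141, 0.001, -3.122]
contact_force: [1.8, -0.0, 1.3]
width: 0.0855
grasp_force: 0.0
```

Emit:
jog_arm(
  rows=[
    [[0.0854,0,0,0.03,0,0,0],[0.0854,0,0,0.03,0,0,0],[0.0854,0,0,0,0,0,0]],
  ],
)

```text
t: 6.1
position: [0.4127, 0.2923, 0.1831]
eef_rot: [-3.137, -0.005, -3.121]
contact_force: [-0.3, 0.5, -0.2]
width: 0.0853
grasp_force: 0.0
```

```bash
python3 - <<'E'
from h import *
s=snap('side')
P=pts(s);hsv=cv2.cvtColor(s['image'],cv2.COLOR_BGR2HSV)
m=((hsv[...,0]>20)&(hsv[...,0]<35)&(hsv[...,1]>150)&(P[...,1]>.2)&(P[...,1]<.35)&(P[...,2]<.3)&(P[...,2]>.065)&(P[...,2]<.13))
w=P[m]
from scipy.optimize import least_squares
r=least_squares(lambda p:np.hypot(w[:,0]-p[0],w[:,1]-p[1])-.016,[.413,.302],loss='soft_l1',f_scale=.002);print(len(w),r.x,r.cost)
cv2.imwrite('pics/e1.png',cv2.resize(s['image'][180:340,180:400],(770,560)))
o=robot.observe();print(o['position'],o['eef_rot'],o['q'].round(3))
E
```

```text
287 [0.41367716 0.30107914] 0.00017936587301949173
[0.41386739 0.29272968 0.18549496] [-3.13884106e+00 -2.77002441e-03 -3.12207032e+00] [-0.766  0.175  0.098  1.786 -0.018  1.186  0.928]
```

View pics/e1.png

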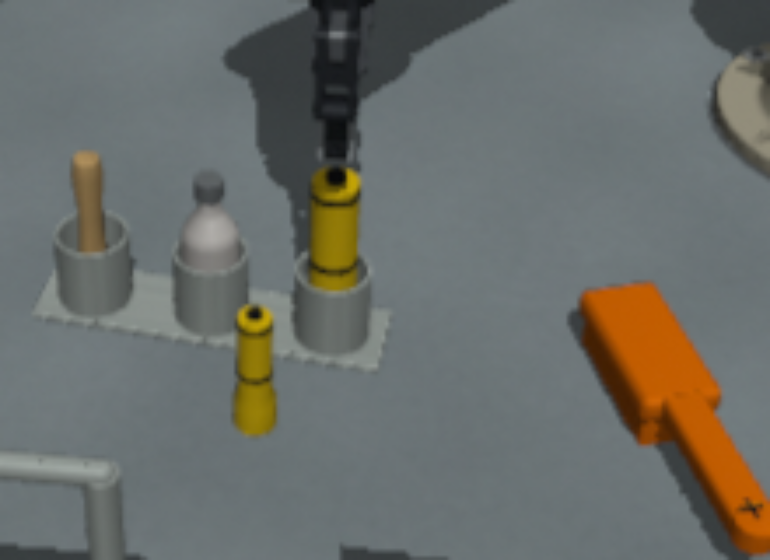

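The gripper is above the torch at crop (335,180), and the torch axis is at (0.4137, 0.301). I shift +8 mm in y and go down.

Emit:
jog_arm(
  rows=[
    [[0.0854,0,0.0085,0,0,0,0],[0.0854,0,0,0.03,0,0,0],[0.0854,0,0,0.03,0,0,0],[0.0854,0,0,0.018,0,0,0],[0.0854,0,0,0,0,0,0]],
  ],
)

```text
t: 6.65
position: [0.4141, 0.3023, 0.1078]
eef_rot: [-3.141, -0.001, -3.122]
contact_force: [-0.9, -0.5, -0.8]
width: 0.0854
grasp_force: 0.0
```

Emit:
jog_arm(
  rows=[
    [[0.0,0,0,0,0,0,0],[0.0,0,0,0,0,0,0],[0.0,0,0,0,0,0,0],[0.0,0,0,0,0,0,0],[0.0,0,0,0,0,0,0]],
  ],
  grip_force=60,
)

```text
t: 7.15
position: [0.4151, 0.3028, 0.1097]
eef_rot: [3.14, 0.002, -3.122]
contact_force: [-0.3, -0.8, 6.9]
width: 0.0306
grasp_force: 59.6
```

Emit:
jog_arm(
  rows=[
    [[0.0,0,0,-0.02,0,0,0],[0.0,0,0,-0.03,0,0,0],[0.0,0,0,-0.04,0,0,0],[0.0,0,0,-0.04,0,0,0],[0.0,0,0,-0.03,0,0,0]],
  ],
)

```text
t: 7.65
position: [0.4147, 0.3025, 0.2714]
eef_rot: [3.14, 0.002, -3.122]
contact_force: [0.5, 0.4, -0.2]
width: 0.0303
grasp_force: 59.7
```

Emit:
jog_arm(
  rows=[
    [[0.0,-0.026,-0.0375,0,0,0,0],[0.0,-0.026,-0.0375,0,0,0,0],[0.0,-0.026,-0.0375,0,0,0,0],[0.0,-0.026,-0.0375,0,0,0,0],[0.0,-0.026,-0.0375,0,0,0,0]],
  ],
)

```text
t: 8.15
position: [0.5489, 0.1159, 0.2688]
eef_rot: [3.141, 0.0, -3.121]
contact_force: [0.4, 0.7, -1.4]
width: 0.0307
grasp_force: 59.8
```

Emit:
jog_arm(
  rows=[
    [[0.0,-0.026,-0.0375,0,0,0,0],[0.0,-0.026,-0.0375,0,0,0,0],[0.0,-0.026,-0.0375,0,0,0,0],[0.0,0,0,0,7,0,0],[0.0,0,0,0,7,0,0]],
  ],
)

```text
t: 8.65
position: [0.6292, 0.0009, 0.2691]
eef_rot: [-2.892, 0.002, -3.131]
contact_force: [-1.0, 1.1, -1.8]
width: 0.0308
grasp_force: 60.0
```

Emit:
jog_arm(
  rows=[
    [[0.0,0,0,0,7,0,0],[0.0,0,0,0,7,0,0],[0.0,0,0,0,7,0,0],[0.0,0,0,0,7,0,0],[0.0,0,0,0,0,0,0]],
  ],
)

```text
t: 9.15
position: [0.6276, 0.0117, 0.2648]
eef_rot: [-2.407, -0.006, -3.114]
contact_force: [-0.2, 1.2, -2.7]
width: 0.0306
grasp_force: 60.0
```

```bash
python3 - <<'E'
from h import *
from scipy.spatial.transform import Rotation as Ro
o=robot.observe();p=np.array(o['position']);R=Ro.from_euler('xyz',o['eef_rot']).as_matrix()
C=np.array([.631,-.172,.045]); print(p,o['eef_rot'],o['q'].round(2),'axis',R[:,2].round(3),'cross in tool',(R.T@(C-p)).round(4))
E
```

```text
[0.62762489 0.01167632 0.2647581 ] [-2.40665668 -0.00610866 -3.11410357] [-0.71  0.54  0.44  1.36  0.48  1.52  1.22] axis [ 0.014 -0.67  -0.742] cross in tool [0.0003 0.0111 0.2862]
```

Emit:
jog_arm(
  rows=[
    [[0.0,0,0.006,0.018,0,0,0],[0.0,0,0.005,0.017,0,0,0],[0.0,0,0,0,0,0,0],[0.0,0,0,0,0,0,0],[0.0,0,0,0,0,0,0]],
  ],
)

```text
t: 9.65
position: [0.6292, -0.0087, 0.2364]
eef_rot: [-2.411, 0.002, -3.122]
contact_force: [-0.4, -0.8, -1.8]
width: 0.0306
grasp_force: 60.0
```

```bash
python3 - <<'E'
from h import *
from scipy.spatial.transform import Rotation as Ro
o=robot.observe();p=np.array(o['position']);R=Ro.from_euler('xyz',o['eef_rot']).as_matrix()
C=np.array([.631,-.172,.045]); print(p,'axis',R[:,2].round(3),'cross in tool',(R.T@(C-p)).round(4),np.abs(o['dq']).max())
s=snap('side')
cv2.imwrite('pics/f1.png',cv2.resize(s['image'][60:260,130:400],(794,588),interpolation=cv2.INTER_CUBIC))
P=pts(s);hsv=cv2.cvtColor(s['image'],cv2.COLOR_BGR2HSV)
m=(hsv[...,0]>20)&(hsv[...,0]<35)&(hsv[...,1]>150)&(P[...,1]<.1)&(P[...,2]>.1)
w=(P[m]-p)@R; print('torch pts in tool',len(w),w.min(0).round(3),w.max(0).round(3),w.mean(0).round(3))
for a in np.arange(-.04,.11,.02):
    q=w[(w[:,2]>a)&(w[:,2]<a+.02)]
    if len(q): print(round(a,2),len(q),q.mean(0).round(4),q.min(0).round(3),q.max(0).round(3))
E
```

```text
[ 0.62919263 -0.00872027  0.23635924] axis [ 0.014 -0.668 -0.744] cross in tool [0.0017 0.0062 0.2515] 0.008457757146784699
torch pts in tool 332 [-0.012 -0.4   -0.052] [0.087 0.019 0.393] [ 0.034 -0.161  0.194]
-0.04 16 [ 0.0137 -0.0018 -0.025 ] [ 0.01  -0.012 -0.03 ] [ 0.017  0.009 -0.021]
-0.02 14 [ 0.0139  0.0042 -0.0122] [ 0.009 -0.009 -0.02 ] [ 0.017  0.011 -0.004]
0.0 17 [0.0139 0.0058 0.009 ] [ 0.01  -0.003  0.001] [0.017 0.012 0.019]
0.02 16 [0.0134 0.0063 0.0323] [ 0.007 -0.002  0.023] [0.017 0.014 0.04 ]
0.04 23 [0.0074 0.0092 0.0513] [-0.007 -0.002  0.042] [0.017 0.015 0.058]
0.06 57 [0.0081 0.009  0.0693] [-0.012 -0.011  0.06 ] [0.021 0.018 0.08 ]
0.08 30 [0.0119 0.0105 0.0892] [-0.005 -0.005  0.08 ] [0.022 0.018 0.1  ]
0.1 4 [0.0063 0.0148 0.1029] [0.002 0.013 0.101] [0.013 0.017 0.105]
```

View pics/f1.png

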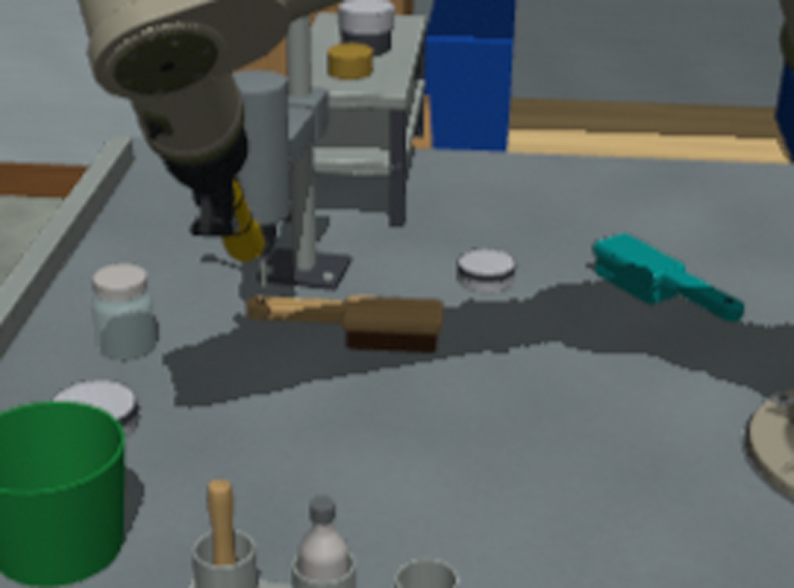

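The torch is held in line with the tool, lens at crop (243,250), pointing at the cross at (262,300). The tilt is 42°, the lens is about 148 mm from the cross, and the aim is off by about 6 mm. The brush hasn't moved. Handing in.

```bash
python3 -c "
from station import robot
print(robot.close_job())"
```

```text
the job is handed in; nothing more can be done
None
```

I've handed in the job, but it came back without a verdict: the brush stands let go with its cross within about 4 mm of under the bit, and the torch is held in the air at 42°, lens about 15 cm from the cross and aimed about 6 mm off it.

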